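# Board home, contact arm held forward

### The job

Slide the board carriage of the test jig by its blue knob until it is fully home against the yellow end stop. Then swing the sprung contact arm by its red post all the way forward over the board to its stop, and hold it there against the spring: finish while still holding it, because it springs back if let go. Leave the other things on the bench and on the jig where they are.

Things in the scene. Friction and masses are not known exactly. Their poses are not given: they have to be found in the camera images.
- jig: Board test jig, fixed to the green bench: an aluminium plate 240 x 315 mm, 12 mm thick, with a slide for a board carriage and a sprung contact arm. Origin: on the bench surface, on the centre line of the slide. Its z is up, its y runs along the slide towards the yellow end-stop block (the carriage's home), its x points away from the robot (give or take its yaw). Tallest fixed part: 97 mm at the arm's pivot
- carriage (a joint): Position of the board carriage on its slide, in m: 0 = far from the yellow end stop, 0.110 = fully home against the stop; grows along the jig's +y. Starts between 0 and 0.05. The slide is stiff (about 2 N of friction) and stays where it is left
- knob_grip (a point): Point to hold the carriage by: on the axis of its upright blue knob, a plain cylinder 16 mm in diameter at the carriage's -y end, with its top 91 mm above the bench; this point is 78 mm above the bench, the carriage's black body below reaches 41 mm there. The knob travels on the jig's x = 0 line, from y = -0.142 to y = -0.032 at home. The carriage is 110 x 120 mm and bears a green circuit board
- contact_arm (a joint): Swing of the sprung contact arm, in rad, about an upright pivot: 0 = at rest, parked to the jig's +y side (its spring keeps it there); 1.10 = fully forward against an upright orange stop pin near the pivot, pointing along the jig's -x across the carriage's home place. Grows counter-clockwise seen from above. The spring pulls it back to 0 whenever it is let go: about 2 N at the red post at rest, about 5 N at the stop
- pivot_axis (a point): The contact arm's pivot axis (upright), 86 mm above the bench, at x = 0.090, y = 0.040 in the jig's frame. The arm is a grey bar 18 mm wide, with its upper face 92 mm above the bench and its underside 80 mm; it carries a black block of contact pins below
- post_grip (a point): Point to hold or push the arm by: on the axis of the upright red post at the arm's free end, 125 mm above the bench. The post is a plain cylinder 16 mm in diameter, 135 mm from the pivot axis, standing from the bar's upper face (92 mm above the bench) to 146 mm above the bench
- adapter: grey plug adapter with a black ridge, 36 x 48 x 30 mm, loose on the jig's plate beside the slide; leave it alone. Origin: centre of its underside
- screw_cup: small round steel cup, 42 mm wide, 30 mm high, loose on the jig's plate; leave it alone. Origin: centre of its underside
- multimeter: orange hand multimeter lying flat, 170 x 85 x 38 mm; leave it alone. Origin: centre of its underside
- handset: black hand microphone lying flat, 95 x 70 x 38 mm; leave it alone. Origin: centre of its underside
- spare_module: aluminium spare module box, 130 x 100 x 41 mm; leave it alone. Origin: centre of its underside
- driver: yellow-handled screwdriver lying flat, 170 mm long; leave it alone. Origin: centre of its underside

How it is judged (in metres and radians):
On the way, in this order (a step that is already met when the one before it is completed fails the run):
1. the carriage is home against the end stop, with the contact arm still parked (value of joint carriage above 0.105 m and value of joint contact_arm below 0.3 rad), for 0.2 s.
2. the contact arm is forward at its stop, held by the robot, with the carriage still home (value of joint carriage above 0.105 m and value of joint contact_arm above 1.04 rad and contact force between any of the fingers, the arm and contact_arm above 1 N), for 0.3 s.
At the end, for the whole second after the job is handed in: The carriage is within 5 mm of its end stop, the contact arm is within 0.06 rad of its forward stop and still, and the robot is pushing or gripping the arm (more than 1 N) as the program ends and through the second after (all of step 2 and velocity of joint contact_arm between -0.1 and 0.1 rad/s); the arm keeps its last pose, push and grip.
It fails at once if one of the bystanders on the bench is shifted by more than 30 mm (distance of any of multimeter, handset, spare_module, driver from where it was at the start of the episode above 0.03 m).
It fails at once if one of the bystanders on the jig is shifted by more than 30 mm (distance of any of adapter, screw_cup from where it was at the start of the episode above 0.03 m).
It also fails if it takes over 51 s, if anything falls off the work surface, if the arm or the gripper's body presses on something with over 40 N, if the wrist force passes 120 N, or if a joint passes its speed limit or range.

### The arm

A 6-joint arm with a two-finger parallel gripper is mounted at the origin on the work surface. World frame = base frame: x ahead of the robot, y to its left, z up, the work surface at z = 0. Lengths are in m, angles in degrees, forces in N, time in s.
With the tool pointing down it reaches from about 0.25 to 0.85 m from the base axis. Payload 12.5 kg.
Tool frame: the origin (TCP) lies on the front face of the gripper's body, between the roots of the fingers; the fingertips stand 84 mm ahead of it and the grasp point (between the pads) lies 65 mm ahead of it; z points along the fingers, y is the line along which they close (so a half turn about z gives the same grasp; the last joint's range is limited). The gripper opens to 93 mm and grips with 3 to 60 N. Pads are 15 mm wide; open, the fingers measure 128 mm over their backs; the gripper's body (75 mm by 188 mm) begins 65 mm behind the grasp point.
Start: joints at [-71.998, 20.094, 94.641, -0, 65.266, -4.847], TCP at [0.214, -0.507, 0.303] pointing down, gripper open.
Joint ranges: [-157.81, 157.81], [-45, 120.19], [0.68, 151.7], [-89.99, 269.99], [4.06, 180], [-164.3, 164.3]. Speed limits (degrees/s): [127.2, 127.2, 159.86, 180, 180, 180].

### API

Orientations are given as a 3x3 rotation matrix whose columns are the frame's x, y, z axes.
In Python, from cell import manip gives the robot as it stands.
- The arm moves only by the tool step_arm, never from a script. Its argument "plan" is one flat list of numbers, 7 for each row, row after row: the shift along the tool's x, y, z in cm, then the turn, a rotation vector about the tool's x, y, z in rad, then the finger opening in cm, from 0 to 9.3. A call has exactly 8 rows; each row is the pose to reach, as a shift and turn from the pose commanded when the call began, along the tool's axes at that moment; what a row does not reach only later rows make up. A row lasts 1/12 s, in which the tool goes at most 41.7 mm and 7.16 degrees, less where a joint would pass 70% of its speed; a pose out of reach is approached as far as the arm can. A call with a gripper value outside its range is refused whole. The fingers move at their own pace and stop on an object; "newtons" is the grip in N (left out, the last holds). Time passes only in rows, so rows that repeat a pose let the fingers close, or fill a call up. It gives the time, the measured TCP pose, the force, the opening and the grip force at its end, in the units of the state.
- manip.sense(): the state, without advancing time (a new reading comes with each control period).
- manip.grab_frame(name): name is "scene" or "top" or "wrist"; returns the picture (384x512x3 uint8, red, green, blue); there is no depth.
- manip.get_calibration(name): a dict with "intrinsics" (3x3 intrinsics, pixels), "extrinsics" (4x4, takes a point from camera to world coordinates); the wrist camera has in their place "T_tool_cam" (4x4, takes a point from camera to tool coordinates, whose origin is the TCP and whose axes are the flange's). Camera axes: x right, y up, looking along -z (the intrinsics and any distortion apply to the point x, -y, -z); pixel columns grow to the right and rows downward; lengths in m; the calibration is good to about 2 mm. A picture is of the moment at which its call begins: read the wrist's pose just before it. get_calibration takes no time and is no camera call.
- manip.finish_job(): hands the job in; it is judged then, once.
The state is a dict: "time_s": time; "joint_positions": joint angles; "joint_velocities": joint speeds; "joint_torque": joint torques, N m; "tcp_pos": TCP position; "tcp_rot": TCP orientation; "force": force on the tool from outside, world axes, zero at the start; "ft_torque": the same for the moment, N m; "opening": opening from 0.0 (shut) to 1.0 (fully open); "grip_force": force on a finger pad.
Only numpy, scipy, OpenCV 4.12 (cv2) and the standard library are available. Lean on these libraries where they do the work, as an engineer would, in place of code of your own. Each camera call takes 0.05 s, during which the arm holds its last target. There are 200 camera calls.

## Working session

There is one attempt and no reset: what is moved stays moved. The work goes in short steps, Python scripts to look and compute and a tool call to move; the robot and the scene stay as the last step left them, time stands still between calls to the robot, and variables do not carry over. Pictures are saved under pics/ and viewed, at most 10 in all, crops included, and the job is handed in when it is done.

Besides the shell and the picture viewer there is one more tool, called in YAML: its name, and indented under it one key for each argument. step_arm: Moves the arm, as the interface text tells. Its arguments: {"type":"object","properties":{"plan":{"type":"array","items":{"type":"number"}},"newtons":{"type":"number"}},"required":["plan"]}

```bash
mkdir -p pics; cat > h.py <<'E'
import numpy as np, cv2
from cell import manip
def save(n,f):
    im=manip.grab_frame(n); cv2.imwrite(f,im[:,:,::-1]); return im
def ray(cal,px,T=None):
    K=np.array(cal["intrinsics"]); T=np.array(cal["extrinsics"]) if T is None else T
    d=np.linalg.inv(K)@[px[0],px[1],1]; d=T[:3,:3]@[d[0],-d[1],-d[2]]
    return T[:3,3],d
def plane(cal,px,z,T=None):
    o,d=ray(cal,px,T); return o+d*(z-o[2])/d[2]
def wristT(s):
    T=np.eye(4);T[:3,:3]=s["tcp_rot"];T[:3,3]=s["tcp_pos"]; return T@np.array(manip.get_calibration("wrist")["T_tool_cam"])
E
python3 - <<'E'
from h import *
a=save("top","pics/top.png");b=save("scene","pics/scene.png")
cv2.imwrite("pics/both.png",cv2.resize(np.hstack([a,b])[:,:,::-1],(800,300)))
s=manip.sense();print(s["time_s"],s["tcp_rot"],s["force"])
for n in("top","scene"):
    c=manip.get_calibration(n);print(np.round(c["extrinsics"],3).tolist(),np.round(c["intrinsics"],1).tolist(),[k for k in c])
for n,im in(("top",a),("scene",b)):
    h=cv2.cvtColor(im,cv2.COLOR_RGB2HSV)
    for col,lo,hi in(("red",(0,170,70),(5,255,255)),("red2",(174,170,70),(180,255,255)),("blue",(100,140,50),(130,255,255)),("yel",(22,140,100),(34,255,255)),("orange",(6,150,100),(20,255,255))):
        k,l,st,ce=cv2.connectedComponentsWithStats(cv2.inRange(h,lo,hi))
        print(n,col,[(st[i].tolist(),ce[i].round().tolist()) for i in range(1,k) if st[i,4]>15])
E
```

```text
0.1 [[ 9.21519799e-01  3.88331233e-01 -3.38198847e-04]
 [ 3.88331371e-01 -9.21519241e-01  1.01759912e-03]
 [ 8.35087757e-05 -1.06907096e-03 -9.99999425e-01]] [-0.00763715 -0.1470689   0.35627795]
[[-0.009, 0.997, -0.077, 0.456], [-1.0, -0.008, 0.015, -0.021], [0.015, 0.078, 0.997, 1.531], [0.0, 0.0, 0.0, 1.0]] [[449.3, 0.0, 259.3], [0.0, 449.3, 194.4], [0.0, 0.0, 1.0]] ['intrinsics', 'extrinsics']
[[0.363, -0.732, 0.577, 1.273], [0.932, 0.296, -0.211, -0.29], [-0.017, 0.614, 0.789, 1.097], [0.0, 0.0, 0.0, 1.0]] [[465.7, 0.0, 254.9], [0.0, 465.7, 199.5], [0.0, 0.0, 1.0]] ['intrinsics', 'extrinsics']
top red []
top red2 []
top blue [([127, 85, 6, 5, 27], [130.0, 87.0]), ([130, 92, 6, 4, 19], [132.0, 94.0]), ([302, 198, 5, 6, 21], [304.0, 201.0])]
top yel [([368, 146, 9, 25, 170], [372.0, 158.0]), ([234, 202, 6, 27, 80], [236.0, 215.0])]
top orange [([363, 193, 42, 55, 404], [382.0, 221.0])]
scene red [([291, 174, 4, 15, 47], [292.0, 180.0])]
scene red2 []
scene blue [([196, 219, 7, 16, 80], [199.0, 227.0])]
scene yel [([261, 185, 15, 22, 143], [268.0, 195.0]), ([279, 209, 4, 7, 16], [281.0, 212.0]), ([117, 298, 19, 33, 339], [126.0, 315.0])]
scene orange [([254, 14, 23, 6, 45], [265.0, 17.0]), ([275, 15, 18, 6, 41], [283.0, 17.0]), ([250, 20, 19, 6, 42], [259.0, 23.0]), ([140, 41, 25, 5, 53], [152.0, 43.0]), ([159, 44, 9, 3, 17], [163.0, 45.0]), ([132, 46, 23, 8, 57], [144.0, 49.0]), ([76, 55, 27, 6, 52], [89.0, 57.0]), ([99, 54, 27, 7, 60], [112.0, 57.0]), ([68, 60, 26, 9, 60], [82.0, 64.0]), ([38, 69, 25, 7, 52], [49.0, 72.0]), ([255, 216, 3, 14, 29], [256.0, 222.0]), ([69, 221, 59, 60, 708], [101.0, 255.0])]
```

View pics/top.png

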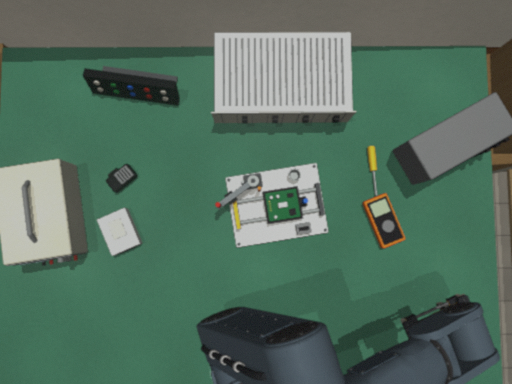

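View pics/scene.png

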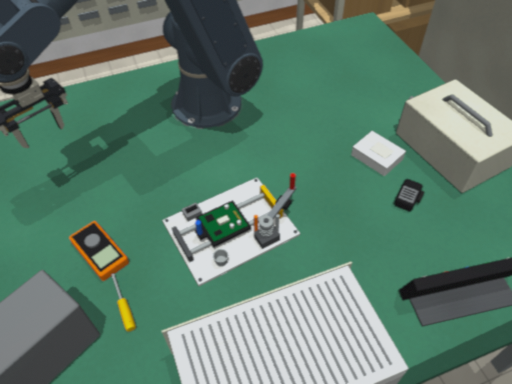

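The top view shows the jig with the blue knob at (304,201), the red post near (218,205), the pivot near (253,181) and the yellow stop at (236,215). In the scene view the knob is at (199,222) and the post at (292,180).

```bash
python3 - <<'E'
from h import *
t=manip.get_calibration("top")
a=cv2.imread("pics/top.png");h=cv2.cvtColor(a,cv2.COLOR_BGR2HSV)
m=(cv2.inRange(h,(0,120,60),(8,255,255))|cv2.inRange(h,(170,120,60),(180,255,255)))
k,l,st,ce=cv2.connectedComponentsWithStats(m)
print([(st[i].tolist(),ce[i].round(1).tolist()) for i in range(1,k) if st[i,4]>5 and 150<ce[i][1]<260])
# plate mask
g=cv2.inRange(h,(0,0,150),(180,60,255)); g[:150]=0;g[260:]=0;g[:,:205]=0;g[:,340:]=0
p=cv2.findNonZero(cv2.morphologyEx(g,cv2.MORPH_OPEN,np.ones((3,3))))
r=cv2.minAreaRect(p);print(r)
B=np.array([plane(t,q,.012)[:2] for q in cv2.boxPoints(r)]);print(B.round(3),[np.linalg.norm(B[i]-B[i-1]).round(3) for i in range(4)],B.mean(0))
for i in range(4):
    e=B[i]-B[i-1];print(np.degrees(np.arctan2(e[1],e[0])))
for n,q,z in(("knob",(304,200.5),.088),("piv",(253,181),.097),("post",(218,205),.146)):print(n,plane(t,q,z))
c=manip.get_calibration("scene")
print("knob sc",plane(c,(199,219.5),.091),"post sc",plane(c,(292.5,174.5),.146))
E
```

```text
[([215, 202, 6, 5, 21], [217.6, 204.2]), ([74, 255, 3, 5, 14], [74.9, 257.1])]
((276.4375915527344, 204.6099853515625), (70.54276275634766, 92.70093536376953), 80.90972137451172)
[[ 0.634  0.072]
 [ 0.682 -0.241]
 [ 0.445 -0.274]
 [ 0.399  0.035]] [np.float64(0.238), np.float64(0.316), np.float64(0.24), np.float64(0.313)] [ 0.5401398  -0.10214996]
8.820659192621049
-81.28183941539926
-172.05916788224894
98.47785114990651
knob [ 0.54773678 -0.18683981  0.088     ]
piv [ 0.61124596 -0.02297318  0.097     ]
post [0.53241935 0.08560676 0.146     ]
knob sc [ 0.54414615 -0.18334839  0.091     ] post sc [0.53580125 0.08893934 0.146     ]
```

step_arm:
  plan: [3, -1.2, 0.3, 0, 0, -0.1, 9.3, 6, -2.4, 0.6, 0, 0, -0.2, 9.3, 9, -3.6, 0.9, 0, 0, -0.3, 9.3, 12.5, -4.9, 1.3, 0, 0, -0.4, 9.3, 16, -6.2, 1.6, 0, 0, -0.5, 9.3, 19, -7.4, 1.9, 0, 0, -0.6, 9.3, 21.5, -8.4, 2.1, 0, 0, -0.7, 9.3, 23, -9, 2.3, 0, 0, -0.8, 9.3]

```text
time_s: 0.77
tcp_pos: [0.3921, -0.3325, 0.2794]
tcp_rot: [[0.357, 0.934, -0.0], [0.934, -0.357, 0.001], [0.001, -0.0, -1.0]]
force: [0.0, -0.3, 0.2]
opening: 0.999
grip_force: 0.0
```

step_arm:
  plan: [3.2, 1.5, 0.5, 0, 0, -0.1, 9.3, 6.5, 3, 1, 0, 0, -0.2, 9.3, 9.7, 4.5, 1.5, 0, 0, -0.3, 9.3, 13, 6, 2, 0, 0, -0.4, 9.3, 16, 7.4, 2.5, 0, 0, -0.52, 9.3, 19.5, 8.9, 3, 0, 0, -0.52, 9.3, 19.5, 8.9, 3, 0, 0, -0.52, 9.3, 19.5, 8.9, 3, 0, 0, -0.52, 9.3]

```text
time_s: 1.43
tcp_pos: [0.5449, -0.1839, 0.2489]
tcp_rot: [[-0.15, 0.989, -0.001], [0.989, 0.15, 0.001], [0.001, -0.001, -1.0]]
force: [-0.9, 0.6, -0.7]
opening: 1.001
grip_force: 0.0
```

```bash
python3 - <<'E'
from h import *
s=manip.sense();im=save("wrist","pics/w1.png");T=wristT(s);c=manip.get_calibration("wrist")
print(s["time_s"],s["tcp_pos"],T.round(3).tolist())
h=cv2.cvtColor(im,cv2.COLOR_RGB2HSV)
k,l,st,ce=cv2.connectedComponentsWithStats(cv2.inRange(h,(100,140,40),(130,255,255)))
print([(st[i].tolist(),ce[i].round(1).tolist(),plane(c,ce[i],.085,T).round(4)) for i in range(1,k) if st[i,4]>60])
E
```

```text
1.4333 [ 0.54494643 -0.18386544  0.24892764] [[0.989, -0.144, -0.04, 0.533], [0.149, 0.951, 0.27, -0.109], [-0.001, -0.273, 0.962, 0.332], [0.0, 0.0, 0.0, 1.0]]
[([252, 180, 16, 31, 419], [259.4, 195.2], array([ 0.5478, -0.1852,  0.085 ]))]
```

View pics/w1.png

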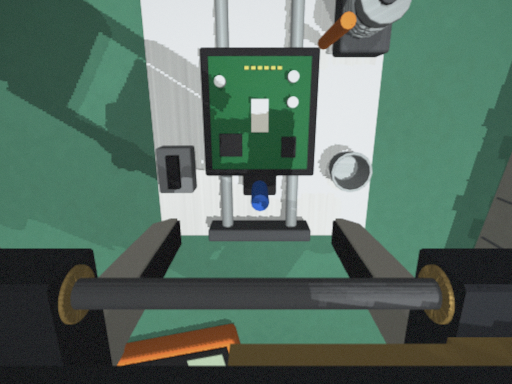

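The wrist view shows the knob at (260,195), between the open fingers, clear of the adapter at (177,170) and the cup at (350,170). I'll descend and grip it.

step_arm:
  plan: [-0.1, 0.1, 3, 0, 0, 0, 6, -0.2, 0.2, 6, 0, 0, 0, 5, -0.2, 0.2, 9, 0, 0, 0, 4, -0.2, 0.2, 10.6, 0, 0, 0, 4, -0.2, 0.2, 10.6, 0, 0, 0, 3, -0.2, 0.2, 10.6, 0, 0, 0, 0.5, -0.2, 0.2, 10.6, 0, 0, 0, 0.5, -0.2, 0.2, 10.6, 0, 0, 0, 0.5]
  newtons: 20

```text
time_s: 2.15
tcp_pos: [0.5471, -0.1876, 0.1454]
tcp_rot: [[-0.147, 0.989, 0.002], [0.989, 0.147, -0.001], [-0.001, 0.002, -1.0]]
force: [0.5, 0.5, -0.2]
opening: 0.474
grip_force: 0.0
```

step_arm:
  plan: [0, 0, 0, 0, 0, 0, 0.5, 0, 0, 0, 0, 0, 0, 0.5, 0, 0, 0, 0, 0, 0, 0.5, 0, 0, 0, 0, 0, 0, 0.5, 0, 0, 0, 0, 0, 0, 0.5, 0, 0, 0, 0, 0, 0, 0.5, 0, 0, 0, 0, 0, 0, 0.5, 0, 0, 0, 0, 0, 0, 0.5]

```text
time_s: 2.82
tcp_pos: [0.5483, -0.1869, 0.1442]
tcp_rot: [[-0.147, 0.989, 0.004], [0.989, 0.147, -0.001], [-0.001, 0.004, -1.0]]
force: [10.7, 1.4, -4.4]
opening: 0.166
grip_force: 20.0
```

step_arm:
  plan: [0, 0.1, 0, 0, 0, 0, 0.5, 1, 0.1, 0, 0, 0, 0, 0.5, 2, 0.1, 0, 0, 0, 0, 0.5, 3, 0.1, 0, 0, 0, 0, 0.5, 4.2, 0.1, 0, 0, 0, 0, 0.5, 5.4, 0.1, 0, 0, 0, 0, 0.5, 6.4, 0.1, 0, 0, 0, 0, 0.5, 7.2, 0.1, 0, 0, 0, 0, 0.5]

```text
time_s: 3.48
tcp_pos: [0.5376, -0.115, 0.1442]
tcp_rot: [[-0.148, 0.989, 0.002], [0.989, 0.148, -0.001], [-0.001, 0.002, -1.0]]
force: [4.9, -2.3, -0.3]
opening: 0.168
grip_force: 20.0
```

step_arm:
  plan: [0.3, 0, 0, 0, 0, 0, 0.5, 0.5, 0, 0, 0, 0, 0, 0.5, 0.7, 0, 0, 0, 0, 0, 0.5, 0.9, 0, 0, 0, 0, 0, 0.5, 1.1, 0, 0, 0, 0, 0, 0.5, 1.2, 0, 0, 0, 0, 0, 0.5, 1.2, 0, 0, 0, 0, 0, 0.5, 1.2, 0, 0, 0, 0, 0, 0.5]

```text
time_s: 4.15
tcp_pos: [0.5358, -0.1036, 0.1441]
tcp_rot: [[-0.147, 0.989, 0.002], [0.989, 0.147, -0.0], [-0.0, 0.002, -1.0]]
force: [4.9, 0.8, 1.8]
opening: 0.167
grip_force: 20.0
```

step_arm:
  plan: [0.1, 0, 0, 0, 0, 0, 0.5, 0.2, 0, 0, 0, 0, 0, 0.5, 0.3, 0, 0, 0, 0, 0, 0.5, 0.4, 0, 0, 0, 0, 0, 0.5, 0.5, 0, 0, 0, 0, 0, 0.5, 0.6, 0, 0, 0, 0, 0, 0.5, 0.6, 0, 0, 0, 0, 0, 0.5, 0.6, 0, 0, 0, 0, 0, 0.5]

```text
time_s: 4.82
tcp_pos: [0.5353, -0.1001, 0.1442]
tcp_rot: [[-0.148, 0.989, 0.003], [0.989, 0.148, -0.004], [-0.004, 0.002, -1.0]]
force: [5.1, -19.1, -2.3]
opening: 0.168
grip_force: 20.0
```

step_arm:
  plan: [-0.15, 0, 0, 0, 0, 0, 0.5, -0.2, 0, 0, 0, 0, 0, 4, -0.2, 0, 0, 0, 0, 0, 4, -0.2, 0, 0, 0, 0, 0, 4, -0.2, 0, 0, 0, 0, 0, 4, -0.2, 0, -3, 0, 0, 0, 4, -0.2, 0, -7, 0, 0, 0, 5, -0.2, 0, -11, 0, 0, 0, 6]

```text
time_s: 5.48
tcp_pos: [0.5339, -0.0994, 0.2543]
tcp_rot: [[-0.148, 0.989, -0.003], [0.989, 0.148, 0.001], [0.001, -0.003, -1.0]]
force: [0.9, -0.2, -0.1]
opening: 0.529
grip_force: 0.0
```

```bash
python3 - <<'E'
from h import *
s=manip.sense();im=save("wrist","pics/w2.png");T=wristT(s);c=manip.get_calibration("wrist")
print(s["time_s"],s["tcp_pos"],s["force"])
h=cv2.cvtColor(im,cv2.COLOR_RGB2HSV)
for n,lo,hi,z in (("blue",(100,140,40),(130,255,255),.085),("red",(0,150,50),(6,255,255),.146),("red2",(174,150,50),(180,255,255),.146)):
  k,l,st,ce=cv2.connectedComponentsWithStats(cv2.inRange(h,lo,hi))
  print(n,[(st[i].tolist(),ce[i].round(1).tolist(),plane(c,ce[i],z,T).round(4)) for i in range(1,k) if st[i,4]>60])
E
```

```text
5.4833 [ 0.53390556 -0.09936636  0.25433812] [ 0.91725501 -0.21703089 -0.06991717]
blue [([250, 180, 17, 29, 396], [257.9, 194.3], array([ 0.5354, -0.1017,  0.085 ]))]
red []
red2 []
```

View pics/w2.png

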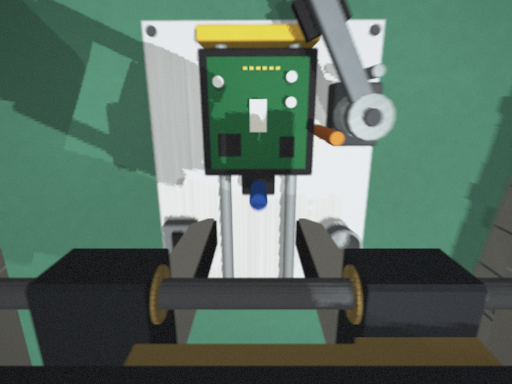

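The carriage frame now touches the yellow stop, with the knob at (258,194). The pivot is at (372,117), and the red post is just out of view above.

step_arm:
  plan: [2.5, 0.4, -1, 0, 0, -0.12, 6, 5.5, 0.8, -2, 0, 0, -0.24, 6, 8.5, 1.3, -3, 0, 0, -0.36, 6, 11.5, 1.7, -3.6, 0, 0, -0.48, 6, 14, 2.1, -3.6, 0, 0, -0.6, 6, 16.5, 2.5, -3.6, 0, 0, -0.72, 6, 18.2, 2.8, -3.6, 0, 0, -0.84, 6, 19, 2.9, -3.6, 0, 0, -0.96, 6]

```text
time_s: 6.2
tcp_pos: [0.5349, 0.0946, 0.2894]
tcp_rot: [[-0.898, 0.439, -0.001], [0.439, 0.898, 0.0], [0.001, 0.0, -1.0]]
force: [0.7, -0.5, 0.4]
opening: 0.643
grip_force: 0.0
```

```bash
python3 - <<'E'
from h import *
s=manip.sense();im=save("wrist","pics/w3.png");T=wristT(s);c=manip.get_calibration("wrist")
print(s["time_s"],s["tcp_pos"],s["tcp_rot"].round(3) if hasattr(s["tcp_rot"],"round") else s["tcp_rot"])
h=cv2.cvtColor(im,cv2.COLOR_RGB2HSV)
m=cv2.inRange(h,(0,120,40),(6,255,255))|cv2.inRange(h,(172,120,40),(180,255,255))
k,l,st,ce=cv2.connectedComponentsWithStats(m)
print([(st[i].tolist(),ce[i].round(1).tolist(),plane(c,ce[i],.12,T).round(4)) for i in range(1,k) if st[i,4]>60])
E
```

```text
6.2 [0.53491756 0.09464787 0.28941951] [[-0.898  0.439 -0.001]
 [ 0.439  0.898  0.   ]
 [ 0.001  0.    -1.   ]]
[([242, 180, 19, 34, 485], [251.2, 197.0], array([0.5375, 0.0885, 0.12  ]))]
```

View pics/w3.png

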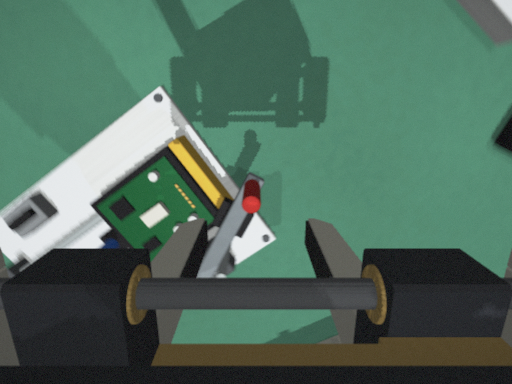

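The post is at (251,197) in the picture, lying between the fingers. I'll descend and grip it.

step_arm:
  plan: [-0.3, -0.3, 2.5, 0, 0, 0, 6, -0.3, -0.3, 5, 0, 0, 0, 6, -0.3, -0.3, 7.5, 0, 0, 0, 6, -0.3, -0.3, 9.9, 0, 0, 0, 4, -0.3, -0.3, 9.9, 0, 0, 0, 0.5, -0.3, -0.3, 9.9, 0, 0, 0, 0.5, -0.3, -0.3, 9.9, 0, 0, 0, 0.5, -0.3, -0.3, 9.9, 0, 0, 0, 0.5]
  newtons: 20

```text
time_s: 6.92
tcp_pos: [0.5373, 0.0884, 0.1923]
tcp_rot: [[-0.894, 0.447, 0.002], [0.447, 0.894, 0.0], [-0.002, 0.001, -1.0]]
force: [-0.6, -1.4, -0.5]
opening: 0.336
grip_force: 0.0
```

step_arm:
  plan: [0, 0, 0, 0, 0, 0, 0.5, 0, 0, 0, 0, 0, 0, 0.5, 0, 0, 0, 0, 0, 0, 0.5, 0, 0, 0, 0, 0, 0, 0.5, 0, 0, 0, 0, 0, 0, 0.5, 0, 0, 0, 0, 0, 0, 0.5, 0, 0, 0, 0, 0, 0, 0.5, 0, 0, 0, 0, 0, 0, 0.5]

```text
time_s: 7.58
tcp_pos: [0.537, 0.0884, 0.1916]
tcp_rot: [[-0.895, 0.446, 0.001], [0.446, 0.895, 0.0], [-0.001, 0.001, -1.0]]
force: [-0.8, -0.6, 7.6]
opening: 0.164
grip_force: 20.0
```

```bash
python3 - <<'E'
import numpy as np
p0=np.array([.537,.0885]);a0=np.radians(125.3);u=lambda a:.134*np.array([np.cos(a),np.sin(a)])
R=np.array([[-.895,.446],[.446,.895]])
for g in(0,.52):
  for t in np.arange(1,9)*.065: print(round(g+t,3),(100*R@(u(a0+g+t)-u(a0+g))).round(1))
print((100*R@(u(a0+1.1)-u(a0+1.04))).round(2))
E
```

```text
0.065 [ 0.4 -0.8]
0.13 [ 0.7 -1.6]
0.195 [ 1.  -2.4]
0.26 [ 1.2 -3.2]
0.325 [ 1.4 -4.1]
0.39 [ 1.5 -5. ]
0.455 [ 1.6 -5.8]
0.52 [ 1.6 -6.7]
0.585 [-0.1 -0.9]
0.65 [-0.2 -1.7]
0.715 [-0.3 -2.6]
0.78 [-0.5 -3.4]
0.845 [-0.8 -4.3]
0.91 [-1.1 -5.1]
0.975 [-1.5 -5.8]
1.04 [-2.  -6.6]
[-0.44 -0.67]
```

step_arm:
  plan: [0.4, -0.8, 0, 0, 0, 0, 0.5, 0.7, -1.6, 0, 0, 0, 0, 0.5, 1.0, -2.4, 0, 0, 0, 0, 0.5, 1.2, -3.2, 0, 0, 0, 0, 0.5, 1.4, -4.1, 0, 0, 0, 0, 0.5, 1.5, -5.0, 0, 0, 0, 0, 0.5, 1.6, -5.8, 0, 0, 0, 0, 0.5, 1.6, -6.7, 0, 0, 0, 0, 0.5]

```text
time_s: 8.25
tcp_pos: [0.4924, 0.0358, 0.1914]
tcp_rot: [[-0.895, 0.446, 0.002], [0.446, 0.895, 0.001], [-0.001, 0.001, -1.0]]
force: [1.0, 5.3, 3.8]
opening: 0.168
grip_force: 20.0
```

Low forces, so it's following the arc well.

step_arm:
  plan: [-0.1, -0.9, 0, 0, 0, 0, 0.5, -0.2, -1.7, 0, 0, 0, 0, 0.5, -0.3, -2.6, 0, 0, 0, 0, 0.5, -0.5, -3.4, 0, 0, 0, 0, 0.5, -0.8, -4.3, 0, 0, 0, 0, 0.5, -1.1, -5.1, 0, 0, 0, 0, 0.5, -1.4, -5.6, 0, 0, 0, 0, 0.5, -1.7, -6.1, 0, 0, 0, 0, 0.5]

```text
time_s: 8.92
tcp_pos: [0.4802, -0.0265, 0.1913]
tcp_rot: [[-0.895, 0.447, 0.0], [0.447, 0.895, 0.001], [0.0, 0.001, -1.0]]
force: [-2.6, 6.7, 8.1]
opening: 0.168
grip_force: 20.0
```

step_arm:
  plan: [-0.15, -0.2, 0, 0, 0, 0, 0.5, -0.3, -0.4, 0, 0, 0, 0, 0.5, -0.4, -0.6, 0, 0, 0, 0, 0.5, -0.5, -0.8, 0, 0, 0, 0, 0.5, -0.6, -0.9, 0, 0, 0, 0, 0.5, -0.7, -1.0, 0, 0, 0, 0, 0.5, -0.7, -1.0, 0, 0, 0, 0, 0.5, -0.7, -1.0, 0, 0, 0, 0, 0.5]

```text
time_s: 9.58
tcp_pos: [0.4818, -0.0383, 0.1913]
tcp_rot: [[-0.895, 0.447, -0.001], [0.447, 0.895, 0.001], [0.001, 0.0, -1.0]]
force: [-4.4, 4.8, 9.0]
opening: 0.169
grip_force: 20.0
```

step_arm:
  plan: [-0.05, -0.1, 0, 0, 0, 0, 0.5, -0.1, -0.2, 0, 0, 0, 0, 0.5, -0.2, -0.3, 0, 0, 0, 0, 0.5, -0.2, -0.35, 0, 0, 0, 0, 0.5, -0.3, -0.4, 0, 0, 0, 0, 0.5, -0.3, -0.5, 0, 0, 0, 0, 0.5, -0.3, -0.5, 0, 0, 0, 0, 0.5, -0.3, -0.5, 0, 0, 0, 0, 0.5]

```text
time_s: 10.25
tcp_pos: [0.4825, -0.0431, 0.1913]
tcp_rot: [[-0.895, 0.447, 0.0], [0.447, 0.895, 0.003], [0.001, 0.003, -1.0]]
force: [-1.6, 13.9, 8.6]
opening: 0.167
grip_force: 20.0
```

step_arm:
  plan: [-0.03, -0.04, 0, 0, 0, 0, 0.5, -0.05, -0.08, 0, 0, 0, 0, 0.5, -0.08, -0.12, 0, 0, 0, 0, 0.5, -0.08, -0.12, 0, 0, 0, 0, 0.5, -0.08, -0.12, 0, 0, 0, 0, 0.5, -0.08, -0.12, 0, 0, 0, 0, 0.5, -0.08, -0.12, 0, 0, 0, 0, 0.5, -0.08, -0.12, 0, 0, 0, 0, 0.5]

```text
time_s: 10.92
tcp_pos: [0.4826, -0.0438, 0.1912]
tcp_rot: [[-0.895, 0.447, -0.0], [0.447, 0.895, 0.004], [0.002, 0.003, -1.0]]
force: [-0.4, 22.1, 9.5]
opening: 0.172
grip_force: 20.0
```

```bash
python3 - <<'E'
from h import *
s=manip.sense();print(s["tcp_pos"],s["force"],s["grip_force"])
a=save("top","pics/top2.png");b=save("scene","pics/scene2.png")
A=cv2.resize(a[140:260,200:350],(400,320),interpolation=3);B=cv2.resize(b[150:290,150:325],(400,320),interpolation=3)
cv2.imwrite("pics/c.png",np.hstack([A,B])[:,:,::-1])
E
```

```text
[ 0.48258245 -0.04379559  0.19122408] [-0.36810052 22.14940624  9.47526626] 20.00741645693779
```

View pics/c.png

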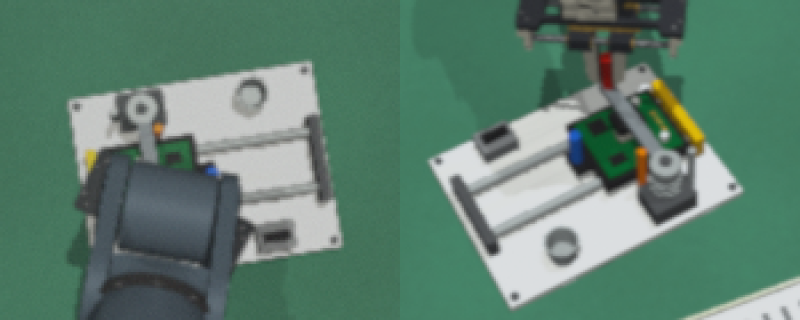

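The pictures show the arm pointing across the board next to the orange pin, and the carriage still against the yellow stop. The force rises stiffly to 22 N, so the arm is on its stop.

```bash
python3 -c "
from cell import manip
print(manip.finish_job())"
```

```text
the job is handed in; nothing more can be done
None
```

I slid the carriage home against the yellow stop, swung the contact arm forward to its stop, and handed the job in at about 11 s with the gripper still holding the arm; the hand-in reported no verdict.

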